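# Find and seat the rocking burner cap

### The job

One of the hob's three burner caps is off its seat. With the gripper above it, press down on the top of each cap with the fingertips, going in order from the robot's left to its right, to find the one that rocks, and nudge that cap with the fingers until it drops flat into its burner; all three must end flat and centred on their burners. The caps are only to be touched: never pick one up or knock it off, and leave the mill, jar, mug and shaker where they stand.

Things in the scene. Friction and masses are not known exactly. Their poses are not given: they have to be found in the camera images.
- hob: the fixed gas hob: a steel plate 340 (x) by 660 (y) by 8 mm, three burners in a row (at x +20 mm, y +210, 0 and -210 mm in its frame), and nearest the robot at x -125 mm, three knobs 36 mm wide, up to 34 mm above the counter. Origin: centre of its underside, on the counter; x away from the robot, y to the robot's left.
- cap_a: cap of burner_a, one of three identical loose caps: a dark steel disc 84 mm wide, 8 mm thick, with a round plug 58 mm wide, 5 mm deep below; 0.2 to 0.33 kg. Origin: centre of the plug's underside; z: the cap's upward normal. The disc is flat on top; plug at 0 to 5 mm, disc at 5 to 13 mm above the origin. A seated cap lies level, has 2 mm of sideways play and does not move under a press.
- burner_a_seat (a point): centre of the mouth of the fixed burner head under cap_a, at rim height, 30 mm above the counter; z up. The head is an aluminium ring 76 mm wide, mouth 62 mm wide, 22 mm tall on the hob plate. A seated cap's origin is 5 mm below this point. Burners a, b, c come in any order along the hob.
- cap_b: cap of burner_b, one of three identical loose caps: a dark steel disc 84 mm wide, 8 mm thick, with a round plug 58 mm wide, 5 mm deep below; 0.2 to 0.33 kg. Origin: centre of the plug's underside; z: the cap's upward normal. One of the three caps (varies) is off its seat: shifted 6 to 8 mm sideways, any direction, its plug riding on the rim on that side, so that side is high (tilt about 0.1 rad) and it rocks.
- burner_b_seat (a point): centre of the mouth of the fixed burner head under cap_b, at rim height, 30 mm above the counter; z up. The head is an aluminium ring 76 mm wide, mouth 62 mm wide, 22 mm tall on the hob plate. A seated cap's origin is 5 mm below this point. Burners a, b, c come in any order along the hob.
- cap_c: cap of burner_c, one of three identical loose caps: a dark steel disc 84 mm wide, 8 mm thick, with a round plug 58 mm wide, 5 mm deep below; 0.2 to 0.33 kg. Origin: centre of the plug's underside; z: the cap's upward normal. The unseated cap is seated by pushing its high edge level towards the burner's middle with a few newtons, till the plug drops in. A press 20 mm from its middle on the high half rocks it; at the rim it may tip right off.
- burner_c_seat (a point): centre of the mouth of the fixed burner head under cap_c, at rim height, 30 mm above the counter; z up. The head is an aluminium ring 76 mm wide, mouth 62 mm wide, 22 mm tall on the hob plate. A seated cap's origin is 5 mm below this point. Burners a, b, c come in any order along the hob.
- shaker: a small white ceramic salt shaker with a steel cap, 40 mm wide, 70 mm tall, standing on the rear (far) part of the hob plate between two burners; a bystander. Origin: centre of its underside.
- mill: a small turned wooden pepper mill, 40 mm wide, 72 mm tall, standing on the rear (far) part of the hob plate between the other two burners; a bystander. Origin: centre of its underside.
- mug: a white ceramic mug, 76 mm wide (plus its handle), 90 mm tall, on the counter beside one end of the hob; a bystander. Origin: centre of its underside.
- jar: an amber glass storage jar with a wooden lid, 72 mm wide, 110 mm tall, on the counter beside the other end of the hob; a bystander. Origin: centre of its underside.
Mind the look-alikes: they are no part of the job. Leave any blue or yellow look-alike of the cap_c alone.

How it is judged:
On the way, in this order (a step that is already met when the one before it is completed fails the run):
1. the left cap (robot's left) is pressed on its top with more than 2 N (((y of cap_a in the frame of hob above 0.105 m and contact force between the fingers and cap_a above 2 N and horizontal distance between the grasp point and cap_a below 0.05 m) or (y of cap_b in the frame of hob above 0.105 m and contact force between the fingers and cap_b above 2 N and horizontal distance between the grasp point and cap_b below 0.05 m) or (y of cap_c in the frame of hob above 0.105 m and contact force between the fingers and cap_c above 2 N and horizontal distance between the grasp point and cap_c below 0.05 m))), for 0.1 s.
2. then the middle cap is pressed likewise (((y of cap_a in the frame of hob between -0.105 and 0.105 m and contact force between the fingers and cap_a above 2 N and horizontal distance between the grasp point and cap_a below 0.05 m) or (y of cap_b in the frame of hob between -0.105 and 0.105 m and contact force between the fingers and cap_b above 2 N and horizontal distance between the grasp point and cap_b below 0.05 m) or (y of cap_c in the frame of hob between -0.105 and 0.105 m and contact force between the fingers and cap_c above 2 N and horizontal distance between the grasp point and cap_c below 0.05 m))), for 0.1 s.
3. then the right cap is pressed likewise (((y of cap_a in the frame of hob below -0.105 m and contact force between the fingers and cap_a above 2 N and horizontal distance between the grasp point and cap_a below 0.05 m) or (y of cap_b in the frame of hob below -0.105 m and contact force between the fingers and cap_b above 2 N and horizontal distance between the grasp point and cap_b below 0.05 m) or (y of cap_c in the frame of hob below -0.105 m and contact force between the fingers and cap_c above 2 N and horizontal distance between the grasp point and cap_c below 0.05 m))), for 0.1 s.
At the end, for the whole second after the job is handed in: All three caps are seated and at rest: each centred on its burner within 4 mm, down on the rim (within 1.5 mm of fully home) and level within 0.025 rad. Presses count with the fingers pushing more than 2 N and the grasp point within 50 mm of the cap's middle, seen from above (horizontal distance between cap_a and burner_a_seat below 0.004 m and z of cap_a in the frame of burner_a_seat below -0.0035 m and angle between each of cap_a, cap_b, cap_c's own z axis and vertical below 0.025 rad and linear speed of each of cap_a, cap_b, cap_c below 0.02 m/s and horizontal distance between cap_b and burner_b_seat below 0.004 m and z of cap_b in the frame of burner_b_seat below -0.0035 m and horizontal distance between cap_c and burner_c_seat below 0.004 m and z of cap_c in the frame of burner_c_seat below -0.0035 m); the robot touches nothing.
It fails at once if a cap is lifted more than 15 mm off its seat, tipped by more than 0.5 rad, or pushed more than 25 mm off its burner (z of cap_a in the frame of burner_a_seat above 0.01 m or angle between any of cap_a, cap_b, cap_c's own z axis and vertical above 0.5 rad or horizontal distance between cap_a and burner_a_seat above 0.025 m or z of cap_b in the frame of burner_b_seat above 0.01 m or horizontal distance between cap_b and burner_b_seat above 0.025 m or z of cap_c in the frame of burner_c_seat above 0.01 m or horizontal distance between cap_c and burner_c_seat above 0.025 m).
It fails at once if the mill, jar, mug or shaker is moved more than 20 mm (distance of any of shaker, mill, mug, jar from where it was at the start of the episode above 0.02 m).
It also fails if it takes over 72 s, if anything falls off the work surface, if the arm or the gripper's body presses on something with over 40 N, if the wrist force passes 120 N, or if a joint passes its speed limit or range.

### The arm

A 6-joint arm with a two-finger parallel gripper is mounted at the origin on the work surface. World frame = base frame: x ahead of the robot, y to its left, z up, the work surface at z = 0. Lengths are in m, angles in rad, forces in N, time in s.
With the tool pointing down it reaches from about 0.4 to 0.825 m from the base axis. Payload 7 kg.
Tool frame: the origin (TCP) lies at the centre of the arm's flange, where the gripper is bolted on; the fingertips stand 178 mm ahead of it and the grasp point (between the pads) lies arm.tcp_to_grasp ahead of it (arm.tcp_to_grasp is the distance from the TCP to the grasp point, in m); z points along the fingers, y is the direction in which the jaws open and shut (so a half turn about z gives the same grasp; the last joint's range is limited). The gripper opens to 88 mm and grips with 3 to 60 N. Pads are 19 mm wide; open, the fingers measure 130 mm over their backs; the gripper's body (78 mm by 193 mm) begins 47 mm behind the grasp point.
Start: joints at [0.288, 0.359, 0.012, 0, -1.224, -0.288], TCP at [0.675, -0, 0.405] pointing down, gripper open.
Joint ranges: [-3.07, 3.07], [-1.43, 2.12], [-1.02, 1.25], [-3.03, 1.67], [-3.05, -0], [-3.03, 3.03]. Speed limits (rad/s): [2.39, 2.39, 3.01, 3.14, 3.14, 3.14].

### API

Orientations are given as [roll, pitch, yaw] about the fixed x, y, z axes, in that order (R = Rz(yaw) Ry(pitch) Rx(roll)).
In Python, from station import arm gives the robot as it stands.
- The arm moves only by the tool move_arm, never from a script. Its argument "deltas" is a list of rows, each a list of 6 numbers: the shift along the world's x, y, z in mm, then the turn, a rotation vector about the world's x, y, z in degrees. In form: [[tx, ty, tz, ax, ay, az], ...]. A call has exactly 5 rows; each row shifts and turns the commanded pose from where the row before left it; what a row does not reach is not made up. A row lasts 1/12 s, in which the tool goes at most 41.7 mm and 7.16 degrees, less where a joint would pass 70% of its speed; a pose out of reach is approached as far as the arm can. A call with a gripper value outside its range is refused whole. "claw" is the closure in counts, from 0 (fully open) to 255 (shut), set as the call begins (left out, the last holds). The fingers move at their own pace and stop on an object; "squeeze" is the grip in N (left out, the last holds). Time passes only in rows, so rows that do not move let the fingers close, or fill a call up. It gives the time, the measured TCP pose, the force and the opening at its end, in the units of the state.
- arm.get_state(): the state, without advancing time (a new reading comes with each control period).
- arm.grab_frame(name): name is "scene" or "side" or "wrist"; returns the picture (400x640x3 uint8, red, green, blue); there is no depth.
- arm.calibration(name): a dict with "intrinsics" (3x3 intrinsics, pixels), "T" (4x4, takes a point from camera to world coordinates); the wrist camera has in their place "mount" (4x4, takes a point from camera to tool coordinates, whose origin is the TCP and whose axes are the flange's). Camera axes: x right, y up, looking along -z (the intrinsics and any distortion apply to the point x, -y, -z); pixel columns grow to the right and rows downward; lengths in m; the calibration is good to about 2 mm. A picture is of the moment at which its call begins: read the wrist's pose just before it. calibration takes no time and is no camera call.
- arm.job_done(): hands the job in, once; it reports no verdict.
Trained networks look in the newest picture that a camera, given by its name, has taken for a name from the list of things; names that differ only in an ending like _2 or _b are one class to them, and where a whole thing is asked for, a point or a joint stands for the part that bears it (a point fixed in the world has none). Each returns a list of dicts, best first, with "score" (0 to 1); they miss things now and then, are a little off and sometimes report something else, mostly with a low value. They report only what shows in the picture. A call takes as long as a camera call. They do not tell look-alikes from the thing itself.
- arm.spot_in(thing, camera): "xy" ([column, row] in pixels, amid what is visible of it).
- arm.masks_of(thing, camera): "pixels" (400x640 bool, what is visible of it) and "xy" ([column, row] in pixels, amid what is visible of it).
- arm.spot_point(thing, camera): "xy" ([column, row] in pixels: a listed point, or the origin of a listed thing).
The state is a dict: "t": time; "q": joint angles; "qd": joint speeds; "joint_efforts": joint torques, N m; "eef_pos": TCP position; "ee_rot": TCP orientation; "force": force on the tool from outside, world axes, zero at the start; "moment": the same for the moment, N m; "width": finger opening in m.
Only numpy, scipy, OpenCV 4.12 (cv2) and the standard library are available. Lean on these libraries where they do the work, as an engineer would, in place of code of your own. Each camera call takes 0.05 s, during which the arm holds its last target. There are 200 camera calls.

## Working session

There is one attempt and no reset: what is moved stays moved. The work goes in short steps, Python scripts to look and compute and a tool call to move; the robot and the scene stay as the last step left them, time stands still between calls to the robot, and variables do not carry over. Pictures are saved under pics/ and viewed, about 8 in all and at most 12, crops included, and the job is handed in when it is done.

Besides the shell and the picture viewer there is one more tool, called after ">>>" by a JSON object that holds its "method" and its "body", one argument or row to a line. move_arm: Moves the arm, as the interface text tells. Its arguments: {"type":"object","properties":{"deltas":{"type":"array","items":{"type":"array","items":{"type":"number"}}},"claw":{"type":"number"},"squeeze":{"type":"number"}},"required":["deltas"]}

```bash
mkdir -p pics; cat > h.py <<'E'
import numpy as np, cv2
from station import arm
from scipy.spatial.transform import Rotation as R
def cam(name):
    c=arm.calibration(name); K=np.array(c["intrinsics"])
    if "T" in c: return K,np.array(c["T"])
    s=arm.get_state(); T=np.eye(4); T[:3,3]=s["eef_pos"]; T[:3,:3]=R.from_euler("xyz",s["ee_rot"]).as_matrix()
    return K,T@np.array(c["mount"])
def ray(K,T,uv,z):
    d=np.linalg.solve(K,[uv[0],uv[1],1]); d=T[:3,:3]@[d[0],-d[1],-d[2]]; o=T[:3,3]
    return o+d*(z-o[2])/d[2]
def proj(K,T,p):
    q=np.linalg.inv(T)@np.append(p,1); q=K@[q[0],-q[1],-q[2]]; return q[:2]/q[2]
def save(img,n): cv2.imwrite("pics/"+n+".png",cv2.cvtColor(img,cv2.COLOR_RGB2BGR))
E
python3 - <<'E'
from h import *
s=arm.get_state(); print(s["eef_pos"],s["ee_rot"],s["width"],s["force"],arm.tcp_to_grasp,s["t"])
for n in ["scene","side","wrist"]:
    K,T=cam(n); save(arm.grab_frame(n),n+"0"); print(n,T[:3,3].round(3),arm.calibration(n).keys())
    for m in arm.masks_of("cap_a",n):
        px=m["pixels"]; print("cap",round(m["score"],2),m["xy"],px.sum(),ray(K,T,m["xy"],.038).round(4))
    for m in arm.spot_point("hob",n): print("hob",round(m["score"],2),m["xy"],ray(K,T,m["xy"],0).round(4))
    for m in arm.spot_point("burner_a_seat",n): print("seat",round(m["score"],2),m["xy"],ray(K,T,m["xy"],.03).round(4))
a=cv2.imread("pics/scene0.png")
E
```

```text
[6.74788233e-01 2.77228992e-05 4.03705291e-01] [ 3.13986520e+00 -1.28295014e-04 -1.57094248e+00] 0.0877685951321633 [-0.34616309 -0.57337744 -0.44508011] 0.1593 0.0
scene [1.292 0.661 1.147] dict_keys(['intrinsics', 'T'])
cap 0.94 [391.6, 214.6] 588 [0.526  0.1803 0.038 ]
cap 0.88 [332.1, 178.9] 511 [ 0.5414 -0.0334  0.038 ]
cap 0.88 [214.1, 145.5] 399 [ 0.6934 -0.4031  0.038 ]
cap 0.74 [231.2, 201.7] 518 [ 0.805  -0.1826  0.038 ]
hob 0.63 [338.2, 183.0] [ 0.5153 -0.032   0.    ]
seat 0.48 [332.8, 180.9] [ 0.5405 -0.0313  0.03  ]
side [0.427 1.093 0.715] dict_keys(['intrinsics', 'T'])
cap 0.87 [338.2, 164.7] 312 [ 0.5721 -0.2367  0.038 ]
cap 0.8 [339.0, 248.5] 612 [0.5212 0.1961 0.038 ]
cap 0.79 [341.1, 203.2] 407 [ 0.5382 -0.0077  0.038 ]
cap 0.73 [262.3, 176.1] 305 [ 0.7912 -0.134   0.038 ]
cap 0.67 [314.8, 144.2] 217 [ 0.669  -0.3813  0.038 ]
hob 0.64 [342.5, 208.2] [ 0.5377 -0.0431  0.    ]
seat 0.61 [335.7, 203.2] [ 0.5543 -0.0189  0.03  ]
wrist [ 0.676 -0.086  0.383] dict_keys(['intrinsics', 'mount'])
cap 0.87 [438.7, 159.8] 3879 [ 0.5442 -0.0256  0.038 ]
cap 0.77 [418.7, 323.9] 388 [0.545  0.2069 0.038 ]
cap 0.61 [210.2, 15.5] 2375 [ 0.7931 -0.1724  0.038 ]
```

View pics/scene0.png

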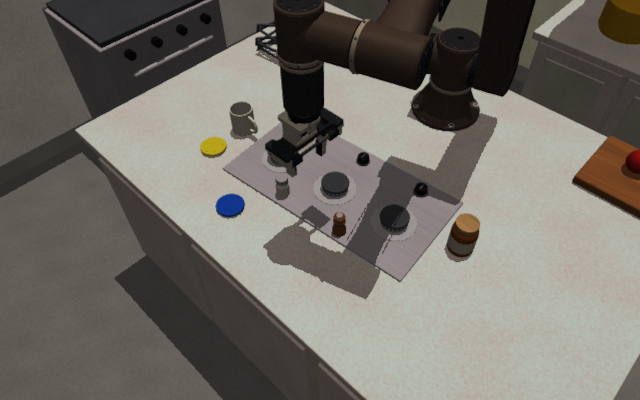

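View pics/wrist0.png

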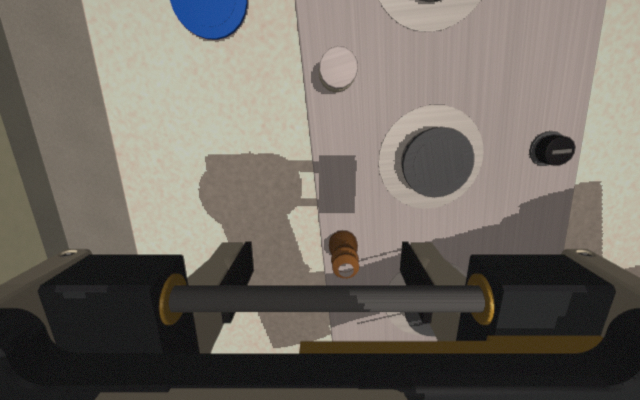

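The scene view shows caps at about (394,218), (335,184) and, partly hidden, (280,158). The wrist view shows the middle cap at (438,161), inside its light ring centred near (431,157). I'll shut the jaws and move to look over the left cap.

>>> {"method": "move_arm", "body": {
  "deltas": [
    [-29,29,0,0,0,0],
    [-29,29,0,0,0,0],
    [-29,29,0,0,0,0],
    [-29,29,0,0,0,0],
    [-29,29,0,0,0,0]
  ],
  "claw": 255,
  "squeeze": 10
}}

```text
t: 1.02
eef_pos: [0.5285, 0.1458, 0.4047]
ee_rot: [-3.141, 0.0, -1.571]
force: [0.9, 1.3, -0.3]
width: 0.06
```

>>> {"method": "move_arm", "body": {
  "deltas": [
    [0,30,0,0,0,0],
    [0,30,0,0,0,0],
    [0,30,0,0,0,0],
    [0,30,0,0,0,0],
    [0,10,0,0,0,0]
  ]
}}

```text
t: 1.43
eef_pos: [0.5298, 0.2783, 0.4047]
ee_rot: [-3.141, 0.001, -1.569]
force: [0.7, -0.3, 0.1]
width: 0.0265
```

```bash
cat > look.py <<'E'
from h import *
import sys
n=sys.argv[1]
K,T=cam("wrist"); s=arm.get_state(); img=arm.grab_frame("wrist"); save(img,n)
print(s["t"],s["eef_pos"].round(4),s["ee_rot"].round(4),s["force"],s["width"],"axis",(-T[:3,2]).round(3),T[:3,3].round(4))
for m in arm.masks_of("cap_a","wrist"):
    px=m["pixels"].astype(np.uint8); c=max(cv2.findContours(px,0,1)[0],key=len)
    if len(c)<30: continue
    e=cv2.fitEllipse(c); h=cv2.convexHull(c)[:,0]
    P=np.array([ray(K,T,p,.043) for p in c[:,0]])[:,:2]; e3=cv2.fitEllipse((P*1e4).astype(np.float32))
    print("cap",round(m["score"],2),"ell",np.round(e[0],1),np.round(e[1],1),"world z38:",ray(K,T,e[0],.038).round(4),"z43 ell",np.round(np.array(e3[0])/1e4,4),np.round(np.array(e3[1])/10,1),round(e3[2]))
for m in arm.spot_point("burner_a_seat","wrist"): print("seat",round(m["score"],2),m["xy"],ray(K,T,m["xy"],.03).round(4))
E
python3 look.py w1
```

```text
1.4333 [0.5298 0.2783 0.4047] [-3.1409e+00  7.0000e-04 -1.5687e+00] [ 0.70770221 -0.31985119  0.08050464] 0.026542319146600924 axis [-0.     0.312 -0.95 ] [0.5305 0.1925 0.3834]
cap 0.72 ell [333.   99.1] [73.9 78.8] world z38: [0.5234 0.1861 0.038 ] z43 ell [0.5235 0.1877] [79.7 80.8] 26
```

View pics/w1.png

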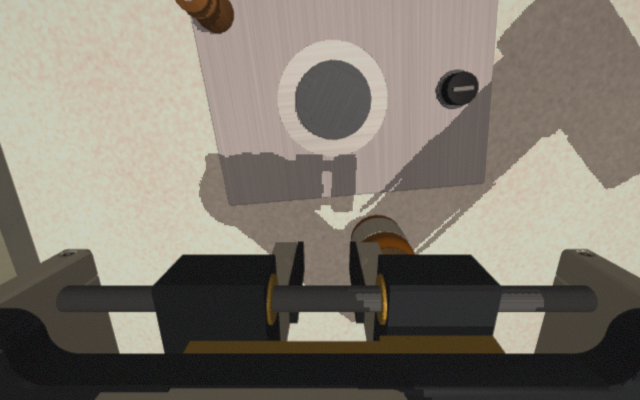

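The left cap at (333,99) sits almost exactly inside its light ring, which is centred near (331,98). Moving above it to press.

>>> {"method": "move_arm", "body": {
  "deltas": [
    [-1,-18,-30,0,0,0],
    [-1,-18,-30,0,0,0],
    [-1,-18,-30,0,0,0],
    [-1,-18,-30,0,0,0],
    [-2,-22,-30,0,0,0]
  ]
}}

```text
t: 2.0
eef_pos: [0.5238, 0.1792, 0.254]
ee_rot: [-3.141, 0.001, -1.571]
force: [0.0, -0.2, -0.1]
width: 0.0004
```

>>> {"method": "move_arm", "body": {
  "deltas": [
    [0,0,-20,0,0,0],
    [0,0,-7,0,0,0],
    [0,0,-3,0,0,0],
    [0,0,0,0,0,0],
    [0,0,0,0,0,0]
  ]
}}

```text
t: 2.42
eef_pos: [0.5247, 0.1815, 0.226]
ee_rot: [-3.14, 0.001, -1.57]
force: [1.0, 0.3, 0.1]
width: -0.0
```

```bash
cat > ring.py <<'E'
from h import *
import sys
# usage: ring.py picture px py ; needs pose x y z of TCP ; measures light plate ring (z=.008) by edge rays
def tool(p,rot):
    c=arm.calibration("wrist"); T=np.eye(4); T[:3,3]=p; T[:3,:3]=R.from_euler("xyz",rot).as_matrix()
    return np.array(c["intrinsics"]),T@np.array(c["mount"])
def ringfit(pic,p,rot,c0,verbose=True):
    K,T=tool(p,rot); g=cv2.cvtColor(cv2.imread("pics/"+pic+".png"),cv2.COLOR_BGR2GRAY).astype(np.float32)
    g=cv2.GaussianBlur(g,(0,0),1); out=[]
    for z,lo,hi,sgn in [(.008,.052,.070,-1),(.038,.034,.048,1)]:
        c=np.array(c0[:2],float)
        for it in range(8):
            pts=[]
            for a in np.linspace(0,2*np.pi,120,endpoint=False):
                rr=np.arange(lo,hi,.0004); P=[proj(K,T,[c[0]+r*np.cos(a),c[1]+r*np.sin(a),z]) for r in rr]
                P=np.array(P,np.float32)
                if P.min()<3 or P[:,0].max()>636 or P[:,1].max()>396: continue
                v=cv2.remap(g,P[:,:1].copy(),P[:,1:].copy(),1)[:,0]; d=sgn*np.gradient(v)
                if d.max()>1: pts.append([rr[d.argmax()]*np.cos(a)+c[0],rr[d.argmax()]*np.sin(a)+c[1]])
            pts=np.array(pts); A=np.c_[2*pts,np.ones(len(pts))]; w=np.ones(len(pts))
            for _ in range(15):
                s=np.linalg.lstsq(A*w[:,None],(pts**2).sum(1)*w,rcond=None)[0]; r=np.sqrt(s[2]+s[0]**2+s[1]**2)
                res=np.hypot(*(pts-s[:2]).T)-r; w=1/np.sqrt(1+(res/.0008)**2)
            c=s[:2]
        print(pic,"z",z,"centre",c.round(4),"r",r.round(4),"n",len(pts),"mad",np.median(abs(res)).round(5))
if __name__=="__main__":
    ringfit("wrist0",[.6748,0,.4037],[3.1399,-.0001,-1.5709],[.543,-.026])
    ringfit("w1",[.5298,.2783,.4047],[-3.1409,.0007,-1.5687],[.5234,.186])
E
python3 ring.py
```

```text
wrist0 z 0.008 centre [ 0.5428 -0.0215] r 0.0653 n 105 mad 0.00031
wrist0 z 0.038 centre [ 0.5456 -0.0223] r 0.0424 n 120 mad 0.00077
w1 z 0.008 centre [0.5241 0.1877] r 0.0656 n 120 mad 0.00034
w1 z 0.038 centre [0.5239 0.1882] r 0.0417 n 120 mad 0.00029
```

The left cap is centred to about 0.5 mm. The middle cap looks shifted and fits a circle less well. Pressing the left cap now.

>>> {"method": "move_arm", "body": {
  "deltas": [
    [0,3,-4,0,0,0],
    [0,3,-4,0,0,0],
    [0,0,-2,0,0,0],
    [0,0,-1,0,0,0],
    [0,0,0,0,0,0]
  ]
}}

```text
t: 2.83
eef_pos: [0.5243, 0.1882, 0.2163]
ee_rot: [-3.139, 0.001, -1.569]
force: [-9.2, 0.7, 23.8]
width: 0.0001
```

>>> {"method": "move_arm", "body": {
  "deltas": [
    [0,0,0.5,0,0,0],
    [0,0,0,0,0,0],
    [0,0,20,0,0,0],
    [0,-20,40,0,0,0],
    [0,-35,40,0,0,0]
  ]
}}

```text
t: 3.25
eef_pos: [0.5242, 0.1423, 0.304]
ee_rot: [3.142, -0.001, -1.568]
force: [1.9, -0.5, 0.7]
width: 0.0002
```

>>> {"method": "move_arm", "body": {
  "deltas": [
    [5,-30,10,0,0,0],
    [5,-30,0,0,0,0],
    [5,-20,0,0,0,0],
    [5,0,0,0,0,0],
    [0,0,0,0,0,0]
  ]
}}

```text
t: 3.67
eef_pos: [0.5446, 0.0603, 0.3131]
ee_rot: [-3.141, 0.0, -1.572]
force: [0.9, 0.9, 0.3]
width: 0.0004
```

```bash
python3 look.py w2; python3 - <<'E'
import cv2
i=cv2.imread("pics/w2.png"); cv2.imwrite("pics/w2c.png",cv2.resize(i[0:240,200:520],None,fx=2.5,fy=2.5,interpolation=2))
E
```

```text
3.6667 [0.5446 0.0603 0.3131] [-3.1406e+00  3.0000e-04 -1.5724e+00] [0.94033549 0.88586122 0.31305219] 0.0003642459561170374 axis [ 0.001  0.311 -0.95 ] [ 0.5451 -0.0255  0.2919]
cap 0.69 ell [328.6 107.8] [100.7 105.7] world z38: [ 0.5434 -0.0236  0.038 ] z43 ell [ 0.5435 -0.0215] [80.4 80.5] 34
cap 0.62 ell [325.9 331.1] [18.3 20. ] world z38: [0.546  0.1991 0.038 ] z43 ell [0.546  0.1948] [19.1 24.7] 171
```

View pics/w2c.png

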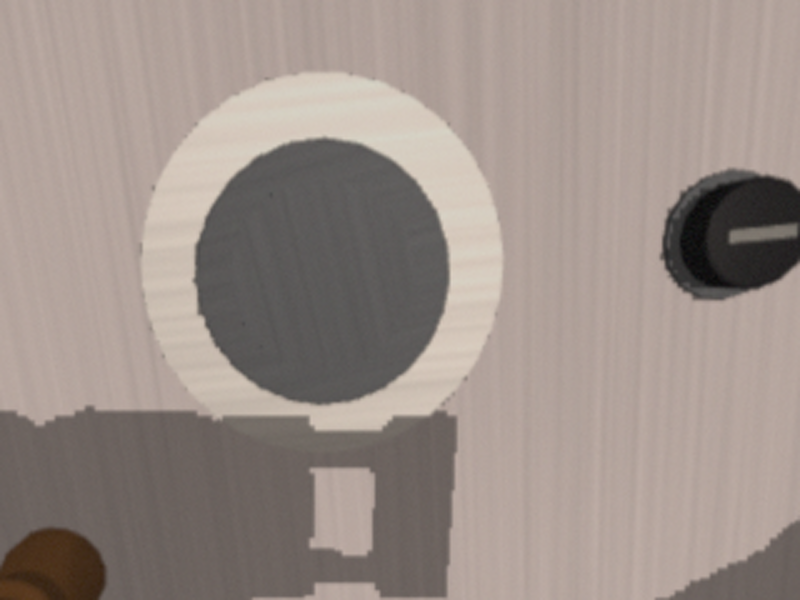

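The middle cap looks concentric with its ring: cap (322,270) and ring (322,260) in the crop. I'll check the fit and move above it.

```bash
python3 - <<'E'
from ring import *
ringfit("w2",[.5446,.0603,.3131],[-3.1406,.0003,-1.5724],[.543,-.022])
E
```

```text
w2 z 0.008 centre [ 0.5435 -0.0216] r 0.0655 n 120 mad 0.00033
w2 z 0.038 centre [ 0.5436 -0.0212] r 0.0414 n 120 mad 0.00018
```

>>> {"method": "move_arm", "body": {
  "deltas": [
    [-0.5,-25,-20,0,0,0],
    [-0.5,-25,-25,0,0,0],
    [0,-22,-25,0,0,0],
    [0,-10,-14,0,0,0],
    [0,0,-3,0,0,0]
  ]
}}

```text
t: 4.23
eef_pos: [0.5415, -0.0221, 0.2228]
ee_rot: [3.136, -0.001, -1.572]
force: [-0.7, -0.6, 0.0]
width: 0.0002
```

>>> {"method": "move_arm", "body": {
  "deltas": [
    [2,0,-4,0,0,0],
    [0,0,-3,0,0,0],
    [0,0,-0.5,0,0,0],
    [0,0,0,0,0,0],
    [0,0,0,0,0,0]
  ]
}}

```text
t: 4.65
eef_pos: [0.5453, -0.0203, 0.219]
ee_rot: [-3.14, 0.0, -1.57]
force: [0.8, -0.4, 0.9]
width: 0.0005
```

>>> {"method": "move_arm", "body": {
  "deltas": [
    [0,0,-2,0,0,0],
    [0,0,-1,0,0,0],
    [0,0,-0.5,0,0,0],
    [0,0,0,0,0,0],
    [0,0,0,0,0,0]
  ]
}}

```text
t: 5.07
eef_pos: [0.5452, -0.0207, 0.2163]
ee_rot: [-3.14, 0.0, -1.57]
force: [-4.4, 2.7, 13.9]
width: 0.0002
```

>>> {"method": "move_arm", "body": {
  "deltas": [
    [0,0,0,0,0,0],
    [0,0,20,0,0,0],
    [4,-20,35,0,0,0],
    [6,-35,35,0,0,0],
    [6,-40,7,0,0,0]
  ]
}}

```text
t: 5.48
eef_pos: [0.5616, -0.1098, 0.3117]
ee_rot: [-3.134, -0.0, -1.567]
force: [2.6, 0.1, 0.3]
width: 0.0006
```

>>> {"method": "move_arm", "body": {
  "deltas": [
    [0,-33,0,0,0,0],
    [0,0,0,0,0,0],
    [0,0,0,0,0,0],
    [0,0,0,0,0,0],
    [0,0,0,0,0,0]
  ]
}}

```text
t: 5.9
eef_pos: [0.5599, -0.1426, 0.3058]
ee_rot: [3.141, 0.0, -1.57]
force: [0.4, -0.0, 0.1]
width: 0.0003
```

```bash
python3 look.py w3; python3 - <<'E'
from ring import *
s=arm.get_state(); ringfit("w3",s["eef_pos"],s["ee_rot"],[.562,-.231])
i=cv2.imread("pics/w3.png"); cv2.imwrite("pics/w3c.png",cv2.resize(i[0:240,200:520],None,fx=2.5,fy=2.5,interpolation=2))
E
```

```text
5.9 [ 0.5599 -0.1426  0.3058] [ 3.1412e+00  1.0000e-04 -1.5702e+00] [ 0.35316234 -0.00916209  0.1101689 ] 0.00034063359501404234 axis [-0.001  0.311 -0.95 ] [ 0.5605 -0.2284  0.2846]
cap 0.88 ell [322.   89.9] [106.9 113.4] world z38: [ 0.5638 -0.2399  0.038 ] z43 ell [ 0.5637 -0.2374] [80.9 81.5] 82
cap 0.78 ell [ 59.9 136.9] [ 83.3 108.2] world z38: [ 0.7771 -0.2038  0.038 ] z43 ell [ 0.7727 -0.2026] [73.  77.1] 95
cap 0.76 ell [326.3 329.4] [17.5 27.6] world z38: [ 0.5602 -0.0126  0.038 ] z43 ell [ 0.5602 -0.0167] [17.5 33.3] 177
w3 z 0.008 centre [ 0.5634 -0.2303] r 0.0656 n 120 mad 4e-05
w3 z 0.038 centre [ 0.5643 -0.2367] r 0.0421 n 120 mad 7e-05
```

View pics/w3c.png

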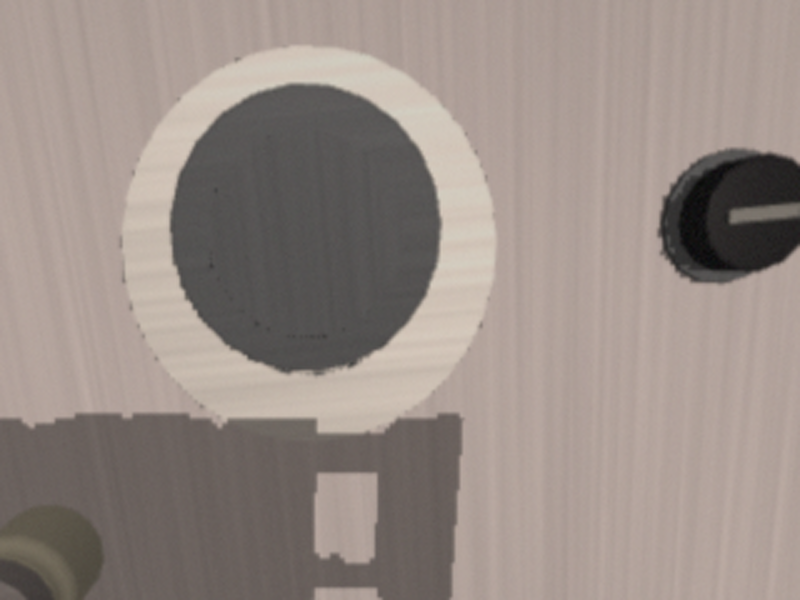

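The right cap is the unseated one. In the crop its centre (306,227) is well above its ring centre (309,240), and the fit puts it about 6.5 mm off towards -y, so the -y side is the high one. I'll press it gently on that half, near the middle.

>>> {"method": "move_arm", "body": {
  "deltas": [
    [1,-27,-10,0,0,0],
    [1,-27,-20,0,0,0],
    [1,-27,-20,0,0,0],
    [1,-16,-20,0,0,0],
    [0,0,-3,0,0,0]
  ]
}}

```text
t: 6.47
eef_pos: [0.5628, -0.2419, 0.2291]
ee_rot: [3.136, 0.001, -1.573]
force: [-0.5, -0.1, -0.5]
width: 0.0006
```

>>> {"method": "move_arm", "body": {
  "deltas": [
    [0,0,-3,0,0,0],
    [0,0,-1,0,0,0],
    [0,0,-1,0,0,0],
    [0,0,0,0,0,0],
    [0,0,0,0,0,0]
  ]
}}

```text
t: 6.88
eef_pos: [0.5644, -0.2396, 0.229]
ee_rot: [-3.14, -0.0, -1.57]
force: [0.4, -0.5, -0.1]
width: 0.0001
```

>>> {"method": "move_arm", "body": {
  "deltas": [
    [0,0,-2,0,0,0],
    [0,0,-2,0,0,0],
    [0,0,-1,0,0,0],
    [0,0,0,0,0,0],
    [0,0,0,0,0,0]
  ]
}}

```text
t: 7.3
eef_pos: [0.5639, -0.2404, 0.2229]
ee_rot: [3.141, 0.0, -1.571]
force: [-1.0, -0.3, 0.6]
width: 0.0007
```

>>> {"method": "move_arm", "body": {
  "deltas": [
    [0,0,-1,0,0,0],
    [0,0,-0.5,0,0,0],
    [0,0,0,0,0,0],
    [0,0,0,0,0,0],
    [0,0,0,0,0,0]
  ]
}}

```text
t: 7.72
eef_pos: [0.5641, -0.2404, 0.2217]
ee_rot: [-3.141, -0.0, -1.571]
force: [-0.2, -0.2, 1.1]
width: 0.0002
```

>>> {"method": "move_arm", "body": {
  "deltas": [
    [0,0,-0.5,0,0,0],
    [0,0,-0.5,0,0,0],
    [0,0,0,0,0,0],
    [0,0,0,0,0,0],
    [0,0,0,0,0,0]
  ]
}}

```text
t: 8.13
eef_pos: [0.5641, -0.2405, 0.2212]
ee_rot: [-3.141, -0.0, -1.571]
force: [-2.0, 0.1, 6.4]
width: 0.0003
```

>>> {"method": "move_arm", "body": {
  "deltas": [
    [0,0,-0.3,0,0,0],
    [0,0,0,0,0,0],
    [0,0,0,0,0,0],
    [0,0,0,0,0,0],
    [0,0,0,0,0,0]
  ]
}}

```text
t: 8.55
eef_pos: [0.5641, -0.2405, 0.2211]
ee_rot: [-3.141, -0.001, -1.571]
force: [-2.0, 0.2, 7.8]
width: 0.0006
```

The press found this cap's top about 5 mm higher than the seated ones, so it is riding on its rim. I'll lift, go round behind the high (-y) edge and push towards +y.

>>> {"method": "move_arm", "body": {
  "deltas": [
    [0,0,10,0,0,0],
    [0,0,15,0,0,0],
    [0,-25,0,0,0,0],
    [0,-25,0,0,0,0],
    [0,-12,0,0,0,0]
  ]
}}

```text
t: 8.97
eef_pos: [0.5641, -0.3039, 0.246]
ee_rot: [-3.141, -0.0, -1.571]
force: [0.5, -0.0, 0.1]
width: 0.0005
```

>>> {"method": "move_arm", "body": {
  "deltas": [
    [0,0,0,0,0,0],
    [0,0,-12,0,0,0],
    [0,0,-12,0,0,0],
    [0,0,-6,0,0,0],
    [0,0,0,0,0,0]
  ]
}}

```text
t: 9.38
eef_pos: [0.5631, -0.3014, 0.2126]
ee_rot: [3.137, 0.001, -1.571]
force: [0.3, 0.1, -0.1]
width: 0.0007
```

>>> {"method": "move_arm", "body": {
  "deltas": [
    [0,0,0,0,0,0],
    [0,0,0,0,0,0],
    [0,0,0,0,0,0],
    [0,0,0,0,0,0],
    [0,0,0,0,0,0]
  ]
}}

```text
t: 9.8
eef_pos: [0.5641, -0.3023, 0.2157]
ee_rot: [-3.141, -0.0, -1.571]
force: [0.3, 0.3, 0.2]
width: 0.0006
```

>>> {"method": "move_arm", "body": {
  "deltas": [
    [0,0,-2,0,0,0],
    [0,2,-1,0,0,0],
    [0,3,0,0,0,0],
    [0,2,0,0,0,0],
    [0,0,0,0,0,0]
  ]
}}

```text
t: 10.22
eef_pos: [0.564, -0.2949, 0.2123]
ee_rot: [3.142, 0.0, -1.57]
force: [-0.3, -1.0, 0.1]
width: 0.0007
```

>>> {"method": "move_arm", "body": {
  "deltas": [
    [0,1,0,0,0,0],
    [0,1,0,0,0,0],
    [0,1,0,0,0,0],
    [0,1,0,0,0,0],
    [0,0,0,0,0,0]
  ]
}}

```text
t: 10.63
eef_pos: [0.564, -0.2912, 0.2122]
ee_rot: [3.142, 0.0, -1.571]
force: [-0.1, -0.3, -0.3]
width: 0.0005
```

>>> {"method": "move_arm", "body": {
  "deltas": [
    [0,1,0,0,0,0],
    [0,1,0,0,0,0],
    [0,1,0,0,0,0],
    [0,0,0,0,0,0],
    [0,0,0,0,0,0]
  ]
}}

```text
t: 11.05
eef_pos: [0.564, -0.2883, 0.2122]
ee_rot: [3.142, -0.0, -1.571]
force: [-0.7, -0.3, -0.5]
width: 0.0005
```

>>> {"method": "move_arm", "body": {
  "deltas": [
    [0,0.5,0,0,0,0],
    [0,0.5,0,0,0,0],
    [0,0.5,0,0,0,0],
    [0,0.5,0,0,0,0],
    [0,0,0,0,0,0]
  ]
}}

```text
t: 11.47
eef_pos: [0.564, -0.2863, 0.2122]
ee_rot: [3.142, 0.0, -1.571]
force: [-0.3, -1.6, -1.0]
width: 0.0004
```

Contact is starting, so I'll keep nudging slowly.

>>> {"method": "move_arm", "body": {
  "deltas": [
    [0,0.5,0,0,0,0],
    [0,0.5,0,0,0,0],
    [0,0.5,0,0,0,0],
    [0,0.5,0,0,0,0],
    [0,0,0,0,0,0]
  ]
}}

```text
t: 11.88
eef_pos: [0.564, -0.2842, 0.2122]
ee_rot: [-3.142, 0.0, -1.571]
force: [-0.5, -0.8, -0.5]
width: 0.0005
```

>>> {"method": "move_arm", "body": {
  "deltas": [
    [0,0.5,0,0,0,0],
    [0,0.5,0,0,0,0],
    [0,0.5,0,0,0,0],
    [0,0,0,0,0,0],
    [0,0,0,0,0,0]
  ]
}}

```text
t: 12.3
eef_pos: [0.5641, -0.2827, 0.2123]
ee_rot: [-3.141, 0.0, -1.571]
force: [0.2, 0.7, 0.1]
width: 0.0004
```

>>> {"method": "move_arm", "body": {
  "deltas": [
    [0,0.5,0,0,0,0],
    [0,0.5,0,0,0,0],
    [0,0,0,0,0,0],
    [0,0,0,0,0,0],
    [0,0,0,0,0,0]
  ]
}}

```text
t: 12.72
eef_pos: [0.564, -0.2819, 0.2123]
ee_rot: [-3.141, -0.0, -1.571]
force: [-0.1, -1.9, -1.4]
width: 0.0005
```

```bash
python3 look.py w4
```

```text
12.7167 [ 0.564  -0.2819  0.2123] [-3.1415 -0.     -1.5708] [-0.09818544 -1.94159988 -1.43301152] 0.0004836383399501147 axis [-0.     0.311 -0.95 ] [ 0.5646 -0.3677  0.1911]
cap 0.81 ell [325.6 331.2] [19.3 20.9] world z38: [ 0.565  -0.2323  0.038 ] z43 ell [ 0.565  -0.2366] [12.1 15.2] 169
cap 0.61 ell [110.   27.2] [ 67.8 167.1] world z38: [ 0.6628 -0.4014  0.038 ] z43 ell [ 0.6596 -0.3999] [26.7 71.7] 90
```

View pics/w4.png

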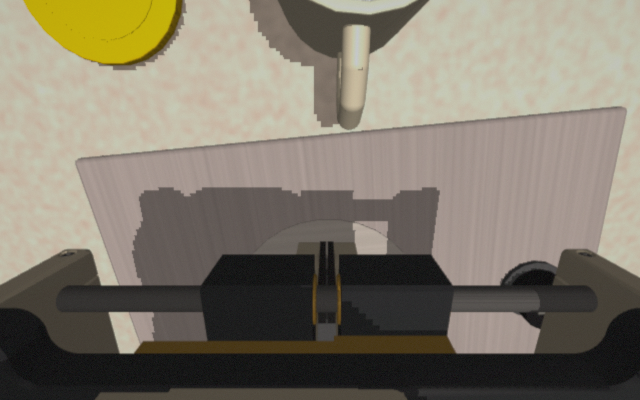

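The fingers hide the cap, as expected, and the mug is well clear. The push force is now about 2 N, so I'll carry on in small steps.

>>> {"method": "move_arm", "body": {
  "deltas": [
    [0,0.5,0,0,0,0],
    [0,0.5,0,0,0,0],
    [0,0,0,0,0,0],
    [0,0,0,0,0,0],
    [0,0,0,0,0,0]
  ]
}}

```text
t: 13.28
eef_pos: [0.564, -0.2808, 0.2122]
ee_rot: [3.142, 0.0, -1.571]
force: [-0.7, -1.3, -0.3]
width: 0.0002
```

>>> {"method": "move_arm", "body": {
  "deltas": [
    [0,0.5,0,0,0,0],
    [0,0.5,0,0,0,0],
    [0,0,0,0,0,0],
    [0,0,0,0,0,0],
    [0,0,0,0,0,0]
  ]
}}

```text
t: 13.7
eef_pos: [0.564, -0.2799, 0.2122]
ee_rot: [3.142, -0.0, -1.571]
force: [-0.6, -3.1, -0.0]
width: 0.0006
```

>>> {"method": "move_arm", "body": {
  "deltas": [
    [0,0.5,0,0,0,0],
    [0,0.5,0,0,0,0],
    [0,0,0,0,0,0],
    [0,0,0,0,0,0],
    [0,0,0,0,0,0]
  ]
}}

```text
t: 14.12
eef_pos: [0.5639, -0.2795, 0.2124]
ee_rot: [3.141, -0.001, -1.571]
force: [-0.6, -7.3, -0.4]
width: 0.0006
```

The force has risen sharply to 7 N, so the plug is probably home against the mouth. I'll back off and look from above.

>>> {"method": "move_arm", "body": {
  "deltas": [
    [0,-4,0,0,0,0],
    [0,-6,5,0,0,0],
    [0,0,25,0,0,0],
    [0,15,35,0,0,0],
    [0,35,30,0,0,0]
  ]
}}

```text
t: 14.53
eef_pos: [0.5641, -0.244, 0.3059]
ee_rot: [3.141, -0.0, -1.574]
force: [1.5, -0.3, 0.5]
width: 0.0005
```

>>> {"method": "move_arm", "body": {
  "deltas": [
    [-1,35,0,0,0,0],
    [-1,35,0,0,0,0],
    [-1,26,0,0,0,0],
    [0,0,0,0,0,0],
    [0,0,0,0,0,0]
  ]
}}

```text
t: 14.95
eef_pos: [0.5612, -0.1449, 0.3051]
ee_rot: [-3.141, 0.0, -1.568]
force: [0.4, -1.3, -0.1]
width: 0.0003
```

```bash
python3 look.py w5; python3 - <<'E'
from ring import *
s=arm.get_state(); ringfit("w5",s["eef_pos"],s["ee_rot"],[.5634,-.2303])
i=cv2.imread("pics/w5.png"); cv2.imwrite("pics/w5c.png",cv2.resize(i[0:240,200:520],None,fx=2.5,fy=2.5,interpolation=2))
E
```

```text
14.95 [ 0.5612 -0.1449  0.3051] [-3.1406e+00  4.0000e-04 -1.5681e+00] [ 0.40952186 -1.28692292 -0.10584549] 0.0003360500791182498 axis [-0.     0.312 -0.95 ] [ 0.562  -0.2306  0.2839]
cap 0.84 ell [326.2 331.4] [18.2 19.3] world z38: [ 0.5616 -0.0129  0.038 ] z43 ell [ 0.5616 -0.0171] [18.3 23.3] 174
cap 0.82 ell [ 61.8 138.9] [ 84.4 108.1] world z38: [ 0.7773 -0.204   0.038 ] z43 ell [ 0.773  -0.2028] [73.5 77.9] 101
cap 0.68 ell [324.7 104.3] [103.1 109.3] world z38: [ 0.5634 -0.2314  0.038 ] z43 ell [ 0.5634 -0.2292] [79.4 80.1] 5
w5 z 0.008 centre [ 0.5625 -0.2327] r 0.0653 n 120 mad 0.00023
w5 z 0.038 centre [ 0.563  -0.2311] r 0.0412 n 120 mad 2e-05
```

View pics/w5c.png

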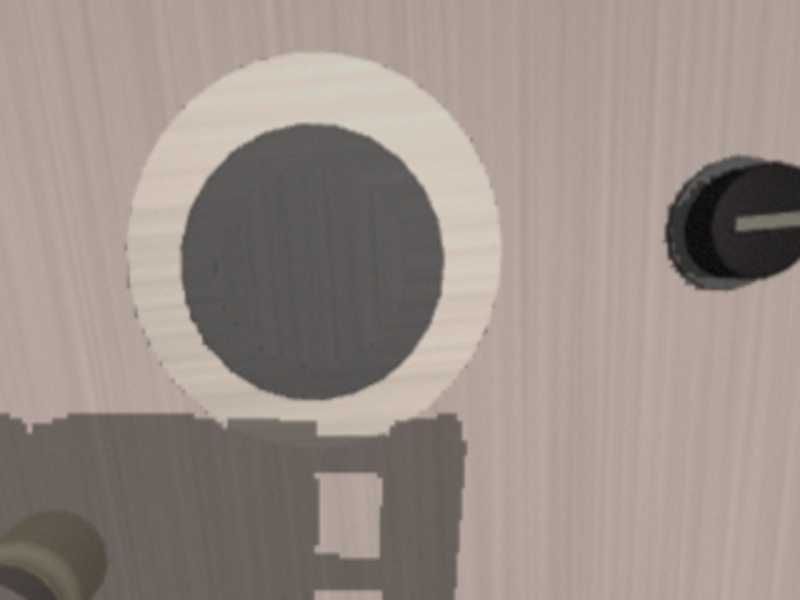

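The right cap is now centred in its ring, with a fitted offset of about 1.7 mm, inside the 2 mm play, and the same apparent radius as the seated caps. To confirm, I'll press the half that was high.

>>> {"method": "move_arm", "body": {
  "deltas": [
    [1,-28,-10,0,0,0],
    [1,-28,-20,0,0,0],
    [0,-28,-25,0,0,0],
    [0,-16,-21,0,0,0],
    [0,-2,-4,0,0,0]
  ]
}}

```text
t: 15.52
eef_pos: [0.561, -0.2516, 0.22]
ee_rot: [3.136, 0.001, -1.576]
force: [-0.0, -0.1, -0.1]
width: 0.0004
```

>>> {"method": "move_arm", "body": {
  "deltas": [
    [0,0,0,0,0,0],
    [0,0,0,0,0,0],
    [0,0,-2,0,0,0],
    [0,0,-1,0,0,0],
    [0,0,0,0,0,0]
  ]
}}

```text
t: 15.93
eef_pos: [0.5633, -0.2476, 0.2222]
ee_rot: [-3.14, -0.0, -1.57]
force: [0.4, 0.3, 0.3]
width: 0.0007
```

>>> {"method": "move_arm", "body": {
  "deltas": [
    [0,0,-2,0,0,0],
    [0,0,-1,0,0,0],
    [0,0,-0.5,0,0,0],
    [0,0,0,0,0,0],
    [0,0,0,0,0,0]
  ]
}}

```text
t: 16.35
eef_pos: [0.563, -0.2481, 0.2179]
ee_rot: [3.142, -0.0, -1.571]
force: [-0.6, -0.5, 0.1]
width: 0.0008
```

>>> {"method": "move_arm", "body": {
  "deltas": [
    [0,0,-1,0,0,0],
    [0,0,-0.5,0,0,0],
    [0,0,0,0,0,0],
    [0,0,0,0,0,0],
    [0,0,0,0,0,0]
  ]
}}

```text
t: 16.77
eef_pos: [0.563, -0.2482, 0.2165]
ee_rot: [-3.141, -0.0, -1.571]
force: [-0.9, 0.3, 1.8]
width: 0.0006
```

Contact came at 0.2165, the same height as the seated caps, so it is home. I'll lift clear, recheck it and hand in.

>>> {"method": "move_arm", "body": {
  "deltas": [
    [0,0,15,0,0,0],
    [0,10,25,0,0,0],
    [0,25,30,0,0,0],
    [0,35,18,0,0,0],
    [0,32,0,0,0,0]
  ]
}}

```text
t: 17.18
eef_pos: [0.5641, -0.1456, 0.3086]
ee_rot: [-3.135, -0.001, -1.572]
force: [1.6, -0.5, -0.1]
width: 0.0006
```

>>> {"method": "move_arm", "body": {
  "deltas": [
    [0,0,0,0,0,0],
    [0,0,0,0,0,0],
    [0,0,0,0,0,0],
    [0,0,0,0,0,0],
    [0,0,0,0,0,0]
  ]
}}

```text
t: 17.6
eef_pos: [0.5629, -0.1471, 0.3038]
ee_rot: [3.141, -0.0, -1.572]
force: [0.3, 0.5, 0.1]
width: 0.0002
```

```bash
python3 look.py w6; python3 - <<'E'
from ring import *
s=arm.get_state(); ringfit("w6",s["eef_pos"],s["ee_rot"],[.5634,-.2303])
E
```

```text
17.6 [ 0.5629 -0.1471  0.3038] [ 3.1406e+00 -1.0000e-04 -1.5720e+00] [0.34856611 0.53233276 0.05452162] 0.00023403975802488756 axis [-0.001  0.311 -0.95 ] [ 0.5633 -0.2329  0.2826]
cap 0.96 ell [ 62.1 142.6] [ 83.3 107.9] world z38: [ 0.7773 -0.2044  0.038 ] z43 ell [ 0.773  -0.2033] [73.  76.9] 96
cap 0.68 ell [325.6 107.3] [104.3 109.8] world z38: [ 0.5635 -0.2316  0.038 ] z43 ell [ 0.5635 -0.2294] [80.1 80.4] 179
cap 0.54 ell [326.2 329.7] [17.3 26. ] world z38: [ 0.5633 -0.0185  0.038 ] z43 ell [ 0.5633 -0.0226] [17.1 31.1] 176
w6 z 0.008 centre [ 0.5633 -0.2306] r 0.0656 n 120 mad 4e-05
w6 z 0.038 centre [ 0.5638 -0.229 ] r 0.0413 n 120 mad 0.00015
```

>>> {"method": "move_arm", "body": {
  "deltas": [
    [-3,38,0,0,0,0],
    [-3,38,0,0,0,0],
    [-3,38,0,0,0,0],
    [-4,38,0,0,0,0],
    [-4,38,0,0,0,0]
  ]
}}

```text
t: 18.17
eef_pos: [0.5457, 0.0449, 0.3043]
ee_rot: [-3.142, -0.0, -1.572]
force: [0.6, -0.2, 0.2]
width: 0.0008
```

>>> {"method": "move_arm", "body": {
  "deltas": [
    [0,10,0,0,0,0],
    [0,0,0,0,0,0],
    [0,0,0,0,0,0],
    [0,0,0,0,0,0],
    [0,0,0,0,0,0]
  ]
}}

```text
t: 18.58
eef_pos: [0.5461, 0.0527, 0.3042]
ee_rot: [3.141, -0.0, -1.572]
force: [-0.0, -1.0, -0.5]
width: 0.0006
```

```bash
python3 look.py w7; python3 - <<'E'
from ring import *
s=arm.get_state(); ringfit("w7",s["eef_pos"],s["ee_rot"],[.5434,-.0215])
E
```

```text
18.5833 [0.5461 0.0527 0.3042] [ 3.1412e+00 -2.0000e-04 -1.5722e+00] [-0.04517829 -0.96423057 -0.52908289] 0.0006274330437613854 axis [-0.     0.311 -0.95 ] [ 0.5465 -0.0331  0.283 ]
cap 0.72 ell [326.3 329.5] [17.9 25.5] world z38: [0.5466 0.1814 0.038 ] z43 ell [0.5466 0.1772] [17.8 30.5] 174
cap 0.68 ell [330.1 118.1] [102.7 106.6] world z38: [ 0.5433 -0.0236  0.038 ] z43 ell [ 0.5434 -0.0216] [79.7 80.2] 34
seat 0.6 [222.5, 239.0] [0.6433 0.0851 0.03  ]
w7 z 0.008 centre [ 0.5436 -0.0213] r 0.0656 n 111 mad 0.00035
w7 z 0.038 centre [ 0.5437 -0.0211] r 0.0414 n 120 mad 0.0002
```

>>> {"method": "move_arm", "body": {
  "deltas": [
    [-3,38,0,0,0,0],
    [-3,38,0,0,0,0],
    [-3,38,0,0,0,0],
    [-4,38,0,0,0,0],
    [-4,38,0,0,0,0]
  ]
}}

```text
t: 19.15
eef_pos: [0.5289, 0.2448, 0.3045]
ee_rot: [-3.141, 0.0, -1.572]
force: [0.7, -0.0, 0.1]
width: 0.0
```

>>> {"method": "move_arm", "body": {
  "deltas": [
    [0,10,0,0,0,0],
    [0,0,0,0,0,0],
    [0,0,0,0,0,0],
    [0,0,0,0,0,0],
    [0,0,0,0,0,0]
  ]
}}

```text
t: 19.57
eef_pos: [0.5291, 0.2525, 0.3043]
ee_rot: [3.141, -0.0, -1.572]
force: [0.3, -0.5, -0.5]
width: 0.0003
```

```bash
python3 look.py w8; python3 - <<'E'
from ring import *
s=arm.get_state(); ringfit("w8",s["eef_pos"],s["ee_rot"],[.524,.188])
E
```

```text
19.5667 [0.5291 0.2525 0.3043] [ 3.1413e+00 -2.0000e-04 -1.5723e+00] [ 0.27992866 -0.453474   -0.49724315] 0.0003377400707332579 axis [-0.     0.311 -0.95 ] [0.5296 0.1667 0.2831]
cap 0.93 ell [334.  129.8] [102.2 104.9] world z38: [0.5233 0.1852 0.038 ] z43 ell [0.5235 0.187 ] [80.4 80.8] 121
w8 z 0.008 centre [0.5241 0.1882] r 0.0656 n 108 mad 8e-05
w8 z 0.038 centre [0.5237 0.1881] r 0.0414 n 120 mad 0.00022
```

```bash
python3 -c "
from station import arm
print(arm.job_done())"
```

```text
the job is handed in; nothing more can be done
None
```

I pressed the three caps from left to right with 24, 14 and 8 N. The right cap was the unseated one: about 6.5 mm off towards the robot's right, with its top about 5 mm higher than the others under the press. I nudged its high edge back towards the burner's middle until the plug met the mouth at about 7 N, then handed the job in at 19.6 s.

- **Position:** the final wrist-camera fits put the left, middle and right caps 0.4, 0.2 and 1.7 mm off centre. The limit is 4 mm.
- **Seating:** pressing the right cap again where it had been high, I met its top at the same height as the other two. All three caps now show the same apparent radius.
- **Bystanders:** I took no final picture of the mill, jar, mug or shaker. The arm felt no stray contact near them.

No check failed. The detector's early position estimates for the caps disagreed by up to 18 mm between cameras, so I relied on the wrist-camera fits instead. One early fit, taken at a slant, suggested the middle cap was shifted 3 mm; a closer view showed it centred.

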